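Find the socket for the guarded nut

TASK

The nut under the sliding guard of the clamping fixture is to be tightened next: slide the guard fully aside to the end of its track, then try the sockets on that nut and find the one that fits, pushed fully home over it. Stand any socket that does not fit back upright on the bench and leave the other things there alone. Finish while still gripping the right socket, fully seated and upright on the nut: do not let go of it.

Things in the scene. Friction and masses are not known exactly. Their poses are not given: they have to be found in the camera images.
- fixture: Fixture fixed to the bench: grey base plate 104 mm (its x) by 250 mm (its y), 12 mm thick; origin at the centre of its underside, z up. Three round steel nut seats, 62 mm dia, at y = -72, 0, +72 mm; only the nut at +72, under the guard, is to be used. Two aluminium rails along y at x = -46, +46 mm, top at 56 mm height.
- nut_seat (a point): Centre of the floor of the guarded nut's round recess, on the nut's axis, 25 mm above the bench; axes as the fixture's. The right socket's underside comes down to this floor. Nut and recess come in three sizes, changing from run to run: nut 20 mm across flats in a recess of 35 mm dia, 27 in 43, or 34 in 51. Two nut flats always face the fixture's +y and -y.
- nut_top (a point): Centre of the top of the guarded nut (fixed, 14 mm tall, top edge chamfered), 39 mm above the bench; a stud stands 3 mm above it. A socket too small for the nut stops here: its underside stays 14 mm above the recess floor.
- recess_rim (a point): Centre of the mouth of the guarded nut's recess, 45 mm above the bench, 20 mm above the recess floor. A socket too large for the recess stops on this rim.
- guard (a joint): Slide of the guard, in m: about 0 to 0.010 at the start (guard over the end nut), 0.072 at the end of its track (end nut clear, guard over the middle nut). It grows as the guard moves along the fixture's -y. It drags with about 3 N and stays where it is left.
- guard_grip (a point): Centre of the guard's black upright tab, 73 mm above the bench; axes as the fixture's. Tab 12 mm thick (fixture's y), 28 mm wide (x), from 51 to 85 mm above the bench, on a flat aluminium guard plate 82 (x) by 62 mm (y) at 47 to 51 mm height.
- socket_small: Steel socket, 70 mm tall, standing, ~0.2 kg. Origin: centre of its underside, z up. Skirt 31 mm dia, 34 mm high; hex opening below 21.4 mm across flats (for a 20 mm nut), 22 mm deep, lead-in chamfer, two flats facing its +y, -y. Above: dark adapter block 28 (x) by 20 mm (y), from 34 to 70 mm height; grip its two flats that face +y, -y (cross-pin shows there): hex flats are parallel to them.
- socket_mid: Steel socket, 70 mm tall, standing, ~0.2 kg. Origin: centre of its underside, z up. Skirt 39 mm dia, 34 mm high; hex opening below 28.4 mm across flats (for a 27 mm nut), 22 mm deep, lead-in chamfer, two flats facing its +y, -y. Above: dark adapter block 28 (x) by 20 mm (y), from 34 to 70 mm height; grip its two flats that face +y, -y (cross-pin shows there): hex flats are parallel to them.
- socket_large: Steel socket, 70 mm tall, standing, ~0.2 kg. Origin: centre of its underside, z up. Skirt 47 mm dia, 34 mm high; hex opening below 35.4 mm across flats (for a 34 mm nut), 22 mm deep, lead-in chamfer, two flats facing its +y, -y. Above: dark adapter block 28 (x) by 20 mm (y), from 34 to 70 mm height; grip its two flats that face +y, -y (cross-pin shows there): hex flats are parallel to them.
- grease_pot: Bystander: round pot with a green lid, 63 mm in diameter, 54 mm tall, standing loose between fixture and vice. Origin at the centre of its underside. Leave it alone.
- cap_screw: Bystander: dark socket-head screw, 44 mm long (its y), 15 mm thick, lying loose. Origin at the centre of its underside. Leave it alone.
- short_screw: Bystander: dark socket-head screw, 38 mm long (its y), 12 mm thick, lying loose. Origin at the centre of its underside. Leave it alone.
There are look-alikes about, which are no part of the job. What is shaped like the socket_large but blue is not meant.

How it is judged:
By the outcome, as a careful person would: the job done as asked, in the order asked, and still so for the second after the job is handed in, while the arm keeps its last pose, push and grip.
It also fails if it takes over 64 s, if anything falls off the work surface, if the arm or the gripper's body presses on something with over 40 N, if the wrist force passes 120 N, or if a joint passes its speed limit or range.

ROBOT

A 7-joint arm with a two-finger parallel gripper is mounted at the origin on the work surface; the furniture and walls round the work are solid. World frame = base frame: x ahead of the robot, y to its left, z up, the work surface at z = 0. Lengths are in m, angles in rad, forces in N, time in s.
With the tool pointing down it reaches from about 0.4 to 0.85 m from the base axis. Payload 4.5 kg.
Tool frame: the origin (TCP) lies between the finger pads; the fingertips stand 8 mm ahead of it and the grasp point (between the pads) lies 11 mm behind it; z points along the fingers, y is the direction in which the jaws open and shut (so a half turn about z gives the same grasp; the last joint's range is limited). The gripper opens to 88 mm and grips with 3 to 60 N. Pads are 18 mm wide; open, the fingers measure 123 mm over their backs; the gripper's body (75 mm by 187 mm) begins 45 mm behind the grasp point.
Start: joints at [1.226, 0.689, -0.195, 1.565, 0.157, 0.902, -0.215], TCP at [0.231, -0.581, 0.247] pointing down, gripper open.
Joint ranges: [-3.01, 3.01], [-0.46, 2.08], [-1.47, 1.51], [0.13, 2.56], [-1, 4.14], [0.04, 2.09], [-2.66, 2.66]. Speed limits (rad/s): [2.57, 2.57, 3.14, 3.14, 3.14, 3.14, 3.14].

INTERFACE

Orientations are given as a rotation vector (axis times angle).
In Python, from workcell import r gives the robot as it stands. The module is installed in compiled form; this text tells all that it offers.
- The arm moves only by the shell command python3 -m creep 'ROWS' [OPENING] [FORCE]. ROWS is JSON, a list of rows, each a list of 6 numbers: the shift along the tool's x, y, z each as a share of 40 cm, from -1 to 1, then the turn, a rotation vector about the tool's x, y, z each as a share of pi rad, from -1 to 1. A call has exactly 8 rows; each row is the pose to reach, as a shift and turn from the pose commanded when the call began, along the tool's axes at that moment, turning the shorter way round; what a row does not reach only later rows make up. A row lasts 1/8 s, in which the tool goes at most 62.5 mm and 10.7 degrees, less where a joint would pass 70% of its speed; a pose out of reach is approached as far as the arm can. A call with a number of a shift or a turn outside -1 to 1 is refused whole. A call with a gripper value outside its range is refused whole. OPENING is the gripper command: -1 is shut, 1 is fully open, values between are in proportion, set as the call begins (- or left out, the last holds). The fingers move at their own pace and stop on an object; FORCE is the grip in N (left out, the last holds). Time passes only in rows, so rows that repeat a pose let the fingers close, or fill a call up. It gives the time, the measured TCP pose, the force and the opening at its end, in the units of the state.
- r.get_obs(): the state, without advancing time (a new reading comes with each control period).
- r.snapshot(name): name is "scene" or "side" or "wrist"; returns (picture, depth): 420x560x3 uint8, red, green, blue; 420x560 float32, m along the optical axis (not along the pixel's ray), 0 where there is no reading.
- r.camera_model(name): a dict with "fx", "fy", "cx", "cy" (pixels), "R" (3x3) and "t" (3): a world point X has camera coordinates R X + t; the wrist camera has in their place "T_tool_cam" (4x4, takes a point from camera to tool coordinates, whose origin is the TCP and whose axes are the flange's). Camera axes: x right, y down, z forward; pixel columns grow to the right and rows downward; lengths in m; the calibration is good to about 2 mm. A picture is of the moment at which its call begins: read the wrist's pose just before it. camera_model takes no time and is no camera call.
- r.sign_off(): hands the job in, once; it reports no verdict.
Trained networks look in the newest picture that a camera, given by its name, has taken for a name from the list of things; names that differ only in an ending like _2 or _b are one class to them, and where a whole thing is asked for, a point or a joint stands for the part that bears it (a point fixed in the world has none). Each returns a list of dicts, best first, with "score" (0 to 1); they miss things now and then, are a little off and sometimes report something else, mostly with a low value. They report only what shows in the picture. A call takes as long as a camera call. They do not tell look-alikes from the thing itself.
- r.cut_out(target, camera): "mask" (420x560 bool, what is visible of it) and "extent" ([left, top, width, height] in pixels, round what is visible of it).
- r.tip_of(target, camera): "position" ([row, column] in pixels: a listed point, or the origin of a listed thing).
The state is a dict: "time": time; "q": joint angles; "joint_velocities": joint speeds; "effort": joint torques, N m; "ee_pos": TCP position; "tcp_rot": TCP orientation; "wrist_force": force on the tool from outside, world axes, zero at the start; "wrist_torque": the same for the moment, N m; "width": finger opening in m.
Only numpy, scipy, OpenCV 4.12 (cv2) and the standard library are available. Lean on these libraries where they do the work, as an engineer would, in place of code of your own. Each camera call takes 0.05 s, during which the arm holds its last target.

## Working session

There is one attempt and no reset: what is moved stays moved. The work goes in short steps, Python scripts to look and compute and a shell command to move; the robot and the scene stay as the last step left them, time stands still between calls to the robot, and variables do not carry over. Pictures are saved under pics/ and viewed, and the job is handed in when it is done.

```bash
mkdir -p pics; ls; python3 - <<'E'
from workcell import r
import cv2, numpy as np
o=r.get_obs(); print(o)
for n in("scene","side","wrist"):
    im,d=r.snapshot(n); cv2.imwrite(f"pics/{n}0.png",im[:,:,::-1]); np.save(f"pics/{n}0.npy",d)
    print(n,{k:np.round(v,3).tolist() for k,v in r.camera_model(n).items()})
E
```

```text
pics
{'time': 0.0, 'q': array([ 1.22579747,  0.68997433, -0.19449941,  1.56632154,  0.15731383,
        0.90248153, -0.21509137]), 'joint_velocities': array([ 0.00029801,  0.00207361,  0.00047907, -0.00079311, -0.00141011,
       -0.00118995, -0.00040792]), 'effort': array([ 3.89223374e-05, -5.27578783e+01, -1.26708157e+00, -1.53434712e+01,
       -5.26211062e-02,  6.54359290e-03,  1.56817632e-04]), 'ee_pos': array([ 0.23085146, -0.58015688,  0.24592166]), 'tcp_rot': array([-3.08369093e+00, -5.91274702e-01,  7.56095716e-04]), 'wrist_force': array([-0.08974183,  0.70060294,  0.42500537]), 'wrist_torque': array([ 0.03081951, -0.00592981, -0.06526031]), 'width': 0.08769845994381749}
scene {'fx': 410.814, 'fy': 410.814, 'cx': 282.682, 'cy': 207.059, 'R': [[-0.702, -0.712, -0.01], [-0.544, 0.545, -0.638], [0.46, -0.442, -0.77]], 't': [0.301, 0.36, 0.625]}
side {'fx': 419.124, 'fy': 419.124, 'cx': 277.173, 'cy': 208.284, 'R': [[0.991, -0.136, -0.005], [-0.065, -0.443, -0.894], [0.119, 0.886, -0.447]], 't': [-0.527, 0.062, 0.874]}
wrist {'fx': 364.958, 'fy': 364.958, 'cx': 277.194, 'cy': 211.161, 'T_tool_cam': [[0.001, -0.956, -0.294, 0.075], [1.0, 0.001, 0.0, 0.0], [-0.0, -0.294, 0.956, -0.138], [0.0, 0.0, 0.0, 1.0]]}
```

View pics/scene0.png

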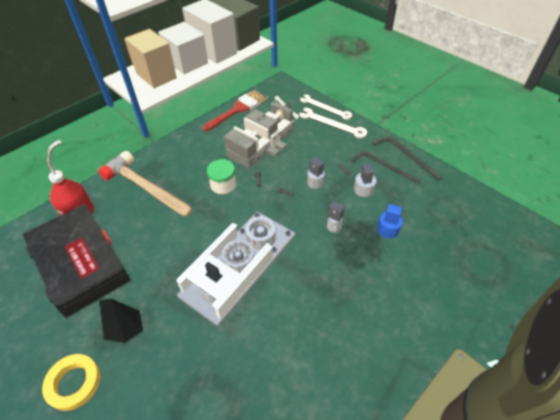

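View pics/side0.png

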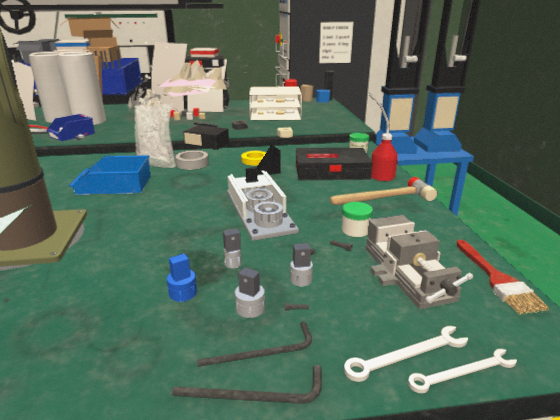

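View pics/wrist0.png

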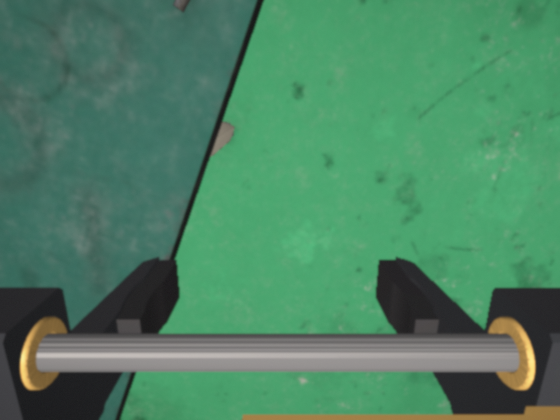

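The scene view shows the fixture at about (238,262) with the guard tab at (213,271). Three dark-topped steel sockets stand at (316,173), (365,181) and (335,217). The blue look-alike is at (391,222), the pot at (221,176), and small screws at (258,180) and (285,191).

```bash
cat > h.py <<'E'
from workcell import r
import cv2, numpy as np
from scipy.spatial.transform import Rotation as Ro
def cam(n,o=None):
    c=r.camera_model(n); K=np.array([[c["fx"],0,c["cx"]],[0,c["fy"],c["cy"]],[0,0,1]])
    if n!="wrist": R=np.array(c["R"]);t=np.array(c["t"])
    else:
        T=np.eye(4);T[:3,:3]=Ro.from_rotvec(o["tcp_rot"]).as_matrix();T[:3,3]=o["ee_pos"]
        M=np.linalg.inv(T@np.array(c["T_tool_cam"]));R=M[:3,:3];t=M[:3,3]
    return K,R,t
def cloud(d,n,o=None):
    K,R,t=cam(n,o); v,u=np.mgrid[:420,:560]
    P=np.stack([(u-K[0,2])/K[0,0]*d,(v-K[1,2])/K[1,1]*d,d],-1)
    W=(P-t)@R; W[d<=0]=np.nan
    return W
def ray(px,n,z,o=None):  # row,col -> world at height z
    K,R,t=cam(n,o); d=R.T@np.linalg.inv(K)@np.array([px[1],px[0],1.]); c=-R.T@t
    return c+d*(z-c[2])/d[2]
def proj(X,n,o=None):
    K,R,t=cam(n,o); p=(R@np.asarray(X,float).T+t[:,None]).T@K.T if np.ndim(X)>1 else K@(R@np.asarray(X)+t)
    return p[...,:2]/p[...,2:]
E
python3 - <<'E'
from h import *
Z={"nut_seat":.025,"nut_top":.039,"recess_rim":.045,"guard_grip":.073}
for n in("scene","side"):
    r.snapshot(n)
    for k in ["fixture","guard_grip","socket_small","socket_mid","socket_large","grease_pot","cap_screw","short_screw"]:
        for e in r.tip_of(k,n)[:4]:
            p=e["position"]; print(n,k,round(e["score"],2),np.round(p,1),np.round(ray(p,n,Z.get(k,0))[:2],3))
print(r.get_obs()["time"])
E
```

```text
scene fixture 0.81 [265.5 238.7] [0.5   0.055]
scene guard_grip 0.9 [269.8 211.5] [0.489 0.12 ]
scene socket_small 0.77 [224.4 334.3] [ 0.432 -0.16 ]
scene socket_mid 0.61 [183.8 314.5] [ 0.544 -0.219]
scene socket_large 0.84 [189.3 361.5] [ 0.454 -0.283]
scene socket_large 0.73 [229.5 388.7] [ 0.34  -0.232]
scene socket_large 0.4 [269.9 211.4] [0.531 0.101]
scene grease_pot 0.83 [181.4 217.6] [ 0.713 -0.061]
scene cap_screw 0.45 [182.4 259. ] [ 0.64  -0.129]
scene short_screw 0.53 [170.9 345.5] [ 0.519 -0.303]
side fixture 0.77 [212.1 258.9] [0.496 0.047]
side guard_grip 0.67 [172.3 254. ] [0.492 0.114]
side socket_small 0.87 [260.7 231.7] [ 0.425 -0.147]
side socket_mid 0.97 [282.1 301. ] [ 0.543 -0.232]
side socket_large 0.64 [290.4 180.5] [ 0.335 -0.226]
side socket_large 0.57 [310.8 249.6] [ 0.448 -0.294]
side grease_pot 0.92 [227.8 357.9] [ 0.7   -0.058]
side grease_pot 0.57 [310.1 250.6] [ 0.449 -0.293]
side cap_screw 0.54 [244.6 341.3] [ 0.646 -0.12 ]
side short_screw 0.55 [308.4 293.8] [ 0.518 -0.299]
1.05
```

```bash
python3 - <<'E'
from h import *
for n in("scene","side"):
    d=np.load(f"pics/{n}0.npy"); W=cloud(d,n)
    tab=W[...,2]
    m=(abs(W[...,0]-.5)<.16)&(abs(W[...,1]-.05)<.17)&(tab>.006)&(tab<.1)
    P=W[m]
    # plate/fixture top-down rect
    print(n,"floor z",np.nanmedian(W[(abs(W[...,0]-.4)<.03)&(abs(W[...,1]-0)<.05)][:,2]))
    t=P[(P[:,2]>.06)]; print("tab",len(t),t.mean(0),np.percentile(t,[2,98],axis=0).round(3).tolist())
    rect=cv2.minAreaRect(P[:,:2].astype(np.float32)*1000); print("fixture rect",rect)
    ra=P[(P[:,2]>.053)&(P[:,2]<.060)]; print("rails",cv2.minAreaRect(ra[:,:2].astype(np.float32)*1000))
    for nm,c in dict(A=(.43,-.155),B=(.544,-.225),C=(.451,-.288),blue=(.337,-.229)).items():
        s=W[(np.hypot(W[...,0]-c[0],W[...,1]-c[1])<.045)&(tab>.004)]
        top=s[s[:,2]>.064]; sk=s[(s[:,2]<.036)]
        up=s[s[:,2]>.038]
        print(nm,len(s),"top",len(top),cv2.minAreaRect(top[:,:2].astype(np.float32)*1000),"zmax",s[:,2].max().round(4),"sk ext",np.ptp(sk[:,:2],axis=0).round(4))
E
```

```text
scene floor z 4.2358867426302746e-05
tab 172 [0.48457422 0.12184335 0.07812926] [[0.474, 0.114, 0.061], [0.499, 0.128, 0.087]]
fixture rect ((513.153564453125, 16.730804443359375), (143.78170776367188, 342.5865783691406), 20.124292373657227)
rails ((492.9678955078125, 88.1664810180664), (99.9836654663086, 158.79324340820312), 9.66412353515625)
A 406 top 125 ((428.286865234375, -153.43939208984375), (28.08179473876953, 21.559532165527344), 11.518592834472656) zmax 0.0727 sk ext [0.0279 0.0258]
B 424 top 98 ((545.1134033203125, -221.24789428710938), (21.343494415283203, 27.127487182617188), 88.87431335449219) zmax 0.0729 sk ext [0.0378 0.0361]
C 514 top 103 ((450.57244873046875, -284.3953552246094), (20.210844039916992, 31.154722213745117), 54.82361602783203) zmax 0.075 sk ext [0.0457 0.0462]
blue 607 top 126 ((341.0885925292969, -229.81497192382812), (27.821943283081055, 21.344884872436523), 22.657962799072266) zmax 0.0725 sk ext [0.0557 0.0457]
side floor z -0.0015712032828132457
tab 123 [0.48617007 0.11432135 0.07273626] [[0.473, 0.11, 0.061], [0.5, 0.122, 0.083]]
fixture rect ((509.0028381347656, 15.128128051757812), (138.34938049316406, 333.7486572265625), 19.762670516967773)
rails ((492.1273498535156, 84.46084594726562), (88.52040100097656, 158.14840698242188), 10.41535758972168)
A 596 top 113 ((427.3624267578125, -156.54295349121094), (27.135950088500977, 21.56934928894043), 12.338241577148438) zmax 0.0698 sk ext [0.0304 0.0188]
B 775 top 130 ((543.8674926757812, -223.82791137695312), (27.09634017944336, 20.86870002746582), 0.08520273119211197) zmax 0.0702 sk ext [0.0381 0.032 ]
C 1139 top 181 ((449.7436828613281, -287.7751159667969), (21.22770881652832, 28.25169563293457), 54.94032669067383) zmax 0.0701 sk ext [0.0463 0.0408]
blue 1043 top 156 ((339.3915710449219, -232.42974853515625), (27.732295989990234, 21.792095184326172), 27.131542205810547) zmax 0.0705 sk ext [0.0465 0.0422]
```

```bash
python3 - <<'E'
import cv2
a=cv2.imread("pics/scene0.png")[140:330,170:420]; cv2.imwrite("pics/c1.png",cv2.resize(a,None,fx=3.1,fy=3.1,interpolation=cv2.INTER_CUBIC))
a=cv2.imread("pics/side0.png")[140:320,150:400]; cv2.imwrite("pics/c2.png",cv2.resize(a,None,fx=3.1,fy=3.1,interpolation=cv2.INTER_CUBIC))
E
```

```text
(no output)
```

View pics/c1.png

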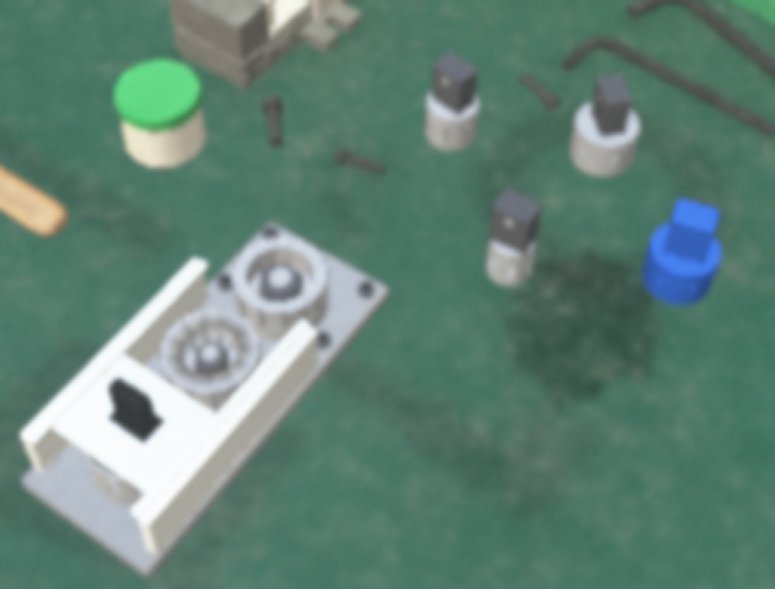

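View pics/c2.png

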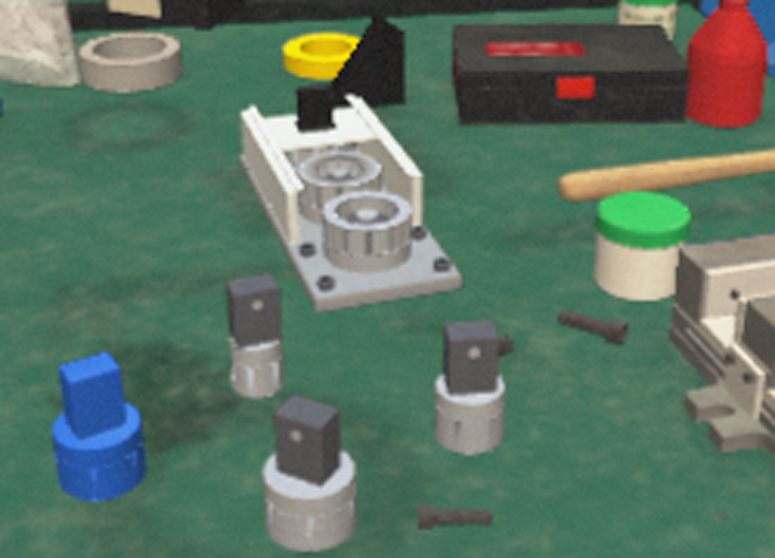

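```bash
cat >> h.py <<'E'
def go(p,yaw_deg,R0=None,p0=None):
    """row numbers from commanded pose p0,R0 to p with tool down, tool-x yaw"""
    o=r.get_obs()
    if p0 is None: p0=o["ee_pos"]
    if R0 is None: R0=Ro.from_rotvec(o["tcp_rot"])
    y=np.radians(yaw_deg); Rt=Ro.from_matrix(np.array([[np.cos(y),np.sin(y),0],[np.sin(y),-np.cos(y),0],[0,0,-1]]))
    s=R0.inv().apply(np.asarray(p)-p0)/.4; t=(R0.inv()*Rt).as_rotvec()/np.pi
    print("row",np.round(s,4).tolist()+np.round(t,4).tolist(),"pos",np.round(o["ee_pos"],4),"yaw",yaw_of(o))
def yaw_of(o):
    M=Ro.from_rotvec(o["tcp_rot"]).as_matrix(); return round(float(np.degrees(np.arctan2(M[1,0],M[0,0]))),2)
E
python3 - <<'E'
from h import *
go((.46,-.22,.26),10)
d=np.load("pics/scene0.npy"); W=cloud(d,"scene")
s=W[300:340,100:142].reshape(-1,3); s=s[s[:,2]>.01]; print(np.nanpercentile(s,[1,50,99],axis=0).round(3))
E
```

```text
row [0.8651, -0.6263, -0.0332, 0.0, 0.0, 0.065] pos [ 0.2311 -0.5807  0.2468] yaw 21.7
[[0.516 0.257 0.011]
 [0.54  0.289 0.04 ]
 [0.574 0.322 0.082]]
```

```bash
python3 -m creep '[[0.11,-0.08,-0.01,0,0,0.01],[0.24,-0.17,-0.02,0,0,0.03],[0.37,-0.27,-0.03,0,0,0.05],[0.49,-0.36,-0.03,0,0,0.065],[0.62,-0.45,-0.03,0,0,0.065],[0.74,-0.54,-0.03,0,0,0.065],[0.86,-0.62,-0.03,0,0,0.065],[0.865,-0.626,-0.033,0,0,0.065]]' 1 25
python3 - <<'E'
from h import *
o=r.get_obs(); im,d=r.snapshot("wrist"); cv2.imwrite("pics/w1.png",im[:,:,::-1]); np.savez("pics/w1.npz",d=d,p=o["ee_pos"],q=o["tcp_rot"])
Z={"guard_grip":.073}
for k in ["socket_small","socket_mid","socket_large","cap_screw","short_screw"]:
    for e in r.tip_of(k,"wrist")[:4]:
        p=e["position"]; print(k,round(e["score"],2),np.round(p,1),np.round(ray(p,"wrist",0,o)[:2],3))
go((.487,.118,.25),10); print(o["time"],o["ee_pos"],o["wrist_force"])
E
```

```text
time: 2.05
ee_pos: [0.4633, -0.2148, 0.2601]
tcp_rot: [-3.126, -0.289, -0.004]
wrist_force: [-0.2, -0.7, 0.1]
width: 0.0881
socket_small 0.56 [194.1 221.3] [ 0.426 -0.158]
socket_mid 0.97 [ 94.2 297.8] [ 0.547 -0.221]
socket_large 0.8 [191.4 335.7] [ 0.453 -0.284]
socket_large 0.59 [271.8 273.9] [ 0.342 -0.233]
short_screw 0.83 [132.3 366. ] [ 0.522 -0.3  ]
row [0.2138, -0.8256, 0.024, 0.0002, 0.0002, -0.0011] pos [ 0.4589 -0.222   0.2599] yaw 9.8
2.05 [ 0.46331557 -0.21482292  0.2601423 ] [-0.20252147 -0.74616087  0.07307822]
```

View pics/w1.png

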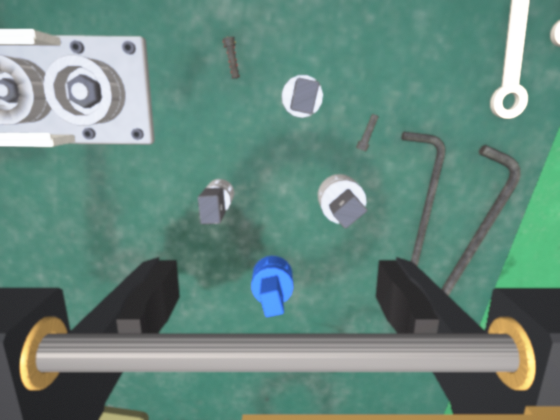

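The wrist view shows the small socket at (218,198), mid at (303,95) and large at (343,198). The blue look-alike is at (272,285), and the fixture's two open nuts are at (85,90) and (5,90). Next I'll go over the guard.

```bash
python3 -m creep '[[0.03,-0.13,0.02,0,0,0],[0.07,-0.27,0.02,0,0,0],[0.11,-0.41,0.02,0,0,0],[0.14,-0.55,0.02,0,0,0],[0.18,-0.69,0.02,0,0,0],[0.2,-0.8,0.02,0,0,0],[0.214,-0.825,0.024,0,0,0],[0.214,-0.825,0.024,0,0,0]]' 1 25
python3 - <<'E'
from h import *
o=r.get_obs(); im,d=r.snapshot("wrist"); cv2.imwrite("pics/w2.png",im[:,:,::-1]); np.savez("pics/w2.npz",d=d,p=o["ee_pos"],q=o["tcp_rot"])
for k,z in dict(guard_grip=.073,fixture=0).items():
    for e in r.tip_of(k,"wrist")[:4]:
        p=e["position"]; print(k,round(e["score"],2),np.round(p,1),np.round(ray(p,"wrist",z,o)[:2],4))
W=cloud(d,"wrist",o)
P=W[np.isfinite(W[...,2])&(W[...,2]>.003)&(W[...,2]<.1)&(abs(W[...,0]-.5)<.12)&(abs(W[...,1]-.05)<.2)]
for nm,a,b in(("tab",.078,.09),("rail",.053,.059),("plate",.044,.0525),("base",.009,.015)):
    q=P[(P[:,2]>a)&(P[:,2]<b)]
    if len(q): print(nm,len(q),q.mean(0).round(4),cv2.minAreaRect(q[:,:2].astype(np.float32)*1000))
print(o["time"],o["ee_pos"],o["tcp_rot"])
E
```

```text
time: 3.35
ee_pos: [0.4874, 0.1186, 0.2501]
tcp_rot: [3.129, 0.272, -0.0]
wrist_force: [-0.3, -0.1, -0.3]
width: 0.0878
guard_grip 0.94 [189.7 280. ] [0.4863 0.1153]
fixture 0.43 [262.5 500.1] [ 0.4274 -0.1561]
tab 437 [0.4883 0.1187 0.0846] ((487.1985778808594, 118.66270446777344), (28.04873275756836, 11.286630630493164), 10.251974105834961)
rail 3846 [0.4962 0.0847 0.0553] ((491.21368408203125, 10.807342529296875), (323.39031982421875, 126.98192596435547), 88.5245361328125)
plate 8385 [0.496  0.0727 0.0485] ((490.8560791015625, 10.777313232421875), (325.657470703125, 128.7030029296875), 87.45198822021484)
base 6799 [0.5071 0.0341 0.0121] ((474.89337158203125, 3.4790496826171875), (168.7508544921875, 337.45831298828125), 10.035815238952637)
3.35 [0.48736599 0.11860926 0.25012397] [ 3.12889305e+00  2.72028470e-01 -1.40431743e-04]
```

View pics/w2.png

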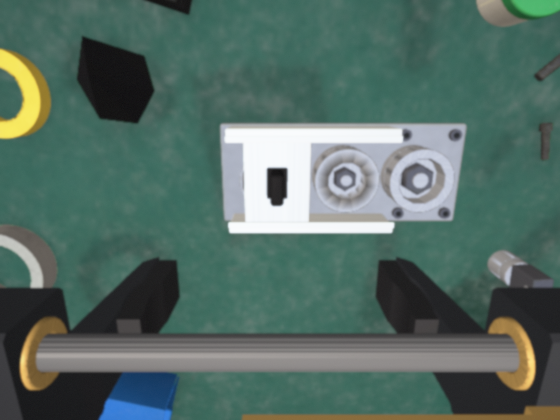

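```bash
cat >> h.py <<'E'
def fixfit(f):
    z=np.load(f); o=dict(ee_pos=z["p"],tcp_rot=z["q"]); W=cloud(z["d"],"wrist",o)
    m=np.isfinite(W[...,2])&(W[...,2]>.008)&(W[...,2]<.1)
    lab=cv2.connectedComponentsWithStats(m.astype(np.uint8))
    p=proj(np.array([.495,.05,.03]),"wrist",o).astype(int); 
    k=lab[1][p[1],p[0]]; P=W[lab[1]==k]
    full=cv2.minAreaRect(P[:,:2].astype(np.float32)*1000)
    ra=P[(P[:,2]>.053)&(P[:,2]<.059)]
    return full,P,cv2.minAreaRect(ra[:,:2].astype(np.float32)*1000),W,o
E
python3 - <<'E'
from h import *
full,P,ra,W,o=fixfit("pics/w2.npz"); print(len(P),full,ra)
E
```

```text
24909 ((499.1609191894531, 52.27722930908203), (102.41568756103516, 250.0112762451172), 9.9849214553833) ((493.46722412109375, 85.72228240966797), (98.72532653808594, 159.8773956298828), 9.967677116394043)
```

```bash
python3 -m creep '[[0,0,0.12,0,0,0],[0,0,0.24,0,0,0],[0,0,0.36,0,0,0],[0,0,0.43,0,0,0],[0,0,0.4625,0,0,0],[0,0,0.4625,0,0,0],[0,0,0.4625,0,0,0],[0,0,0.4625,0,0,0]]' 1 25
python3 -m creep '[[0,0,0,0,0,0],[0,0,0,0,0,0],[0,0,0,0,0,0],[0,0,0,0,0,0],[0,0,0,0,0,0],[0,0,0,0,0,0],[0,0,0,0,0,0],[0,0,0,0,0,0]]' -0.8 25
```

```text
time: 4.5
ee_pos: [0.4877, 0.1199, 0.0664]
tcp_rot: [-3.129, -0.274, -0.003]
wrist_force: [0.1, 0.1, -0.4]
width: 0.0883
time: 5.5
ee_pos: [0.487, 0.1196, 0.0653]
tcp_rot: [3.129, 0.274, 0.0]
wrist_force: [0.7, -0.4, -0.6]
width: 0.0119
```

```bash
python3 -m creep '[[0,0.02,0,0,0,0],[0,0.05,0,0,0,0],[0,0.08,0,0,0,0],[0,0.11,0,0,0,0],[0,0.14,0,0,0,0],[0,0.16,0,0,0,0],[0,0.17,0,0,0,0],[0,0.175,0,0,0,0]]' -0.8 25
python3 -m creep '[[0,0,0,0,0,0],[0,0.003,0,0,0,0],[0,0.003,0,0,0,0],[0,0.003,0,0,0,0],[0,0.003,0,0,0,0],[0,0.003,0,0,0,0],[0,0.003,0,0,0,0],[0,0.003,0,0,0,0]]'
```

```text
time: 6.5
ee_pos: [0.4987, 0.0527, 0.0653]
tcp_rot: [-3.127, -0.277, 0.001]
wrist_force: [-2.6, 9.1, 1.8]
width: 0.0116
time: 7.5
ee_pos: [0.4987, 0.0527, 0.0653]
tcp_rot: [-3.126, -0.279, 0.001]
wrist_force: [-3.2, 10.0, 0.9]
width: 0.0119
```

```bash
python3 -m creep '[[0,0,0,0,0,0],[0,0,0,0,0,0],[0,0,0,0,0,0],[0,0,-0.06,0,0,0],[0,0,-0.15,0,0,0],[0,-0.1,-0.28,0,0,0],[0,-0.178,-0.36,0,0,0],[0,-0.178,-0.36,0,0,0]]' 0.3 25
python3 -m creep '[[0,0,0,0,0,0],[0,0,0,0,0,0],[0,0,0,0,0,0],[0,0,0,0,0,0],[0,0,0,0,0,0],[0,0,0,0,0,0],[0,0,0,0,0,0],[0,0,0,0,0,0]]' 1
python3 - <<'E'
from h import *
o=r.get_obs(); im,d=r.snapshot("wrist"); cv2.imwrite("pics/w3.png",im[:,:,::-1]); np.savez("pics/w3.npz",d=d,p=o["ee_pos"],q=o["tcp_rot"])
for k,z in dict(guard_grip=.073,nut_top=.039,recess_rim=.045,nut_seat=.025).items():
    for e in r.tip_of(k,"wrist")[:4]:
        p=e["position"]; print(k,round(e["score"],2),np.round(p,1),np.round(ray(p,"wrist",z,o)[:2],4))
full,P,ra,W,o=fixfit("pics/w3.npz"); print(len(P),full,ra)
t=P[P[:,2]>.078]; print("tab",cv2.minAreaRect(t[:,:2].astype(np.float32)*1000))
print(o, yaw_of(o))
cv2.imwrite("pics/w3c.png",cv2.resize(im[100:260,180:420,::-1],None,fx=3.3,fy=3.3,interpolation=cv2.INTER_CUBIC))
E
```

```text
time: 8.5
ee_pos: [0.4882, 0.1228, 0.2117]
tcp_rot: [-3.126, -0.281, -0.009]
wrist_force: [-0.3, -0.1, -0.2]
width: 0.0573
time: 9.5
ee_pos: [0.487, 0.1198, 0.2093]
tcp_rot: [3.13, 0.274, 0.0]
wrist_force: [-0.1, -0.3, -0.3]
width: 0.0882
guard_grip 0.67 [200.3 363.8] [0.4987 0.0528]
31172 ((498.9107360839844, 52.30584716796875), (103.51611328125, 250.0208740234375), 9.821634292602539) ((493.06842041015625, 85.7777099609375), (99.39929962158203, 159.84898376464844), 10.052566528320312)
tab ((498.9114685058594, 52.41014099121094), (28.280715942382812, 12.302088737487793), 9.89352798461914)
{'ee_pos': array([0.48700265, 0.11977417, 0.20934988]), 'tcp_rot': array([3.12956327e+00, 2.74014430e-01, 1.96770883e-04])} 10.01
```

View pics/w3c.png

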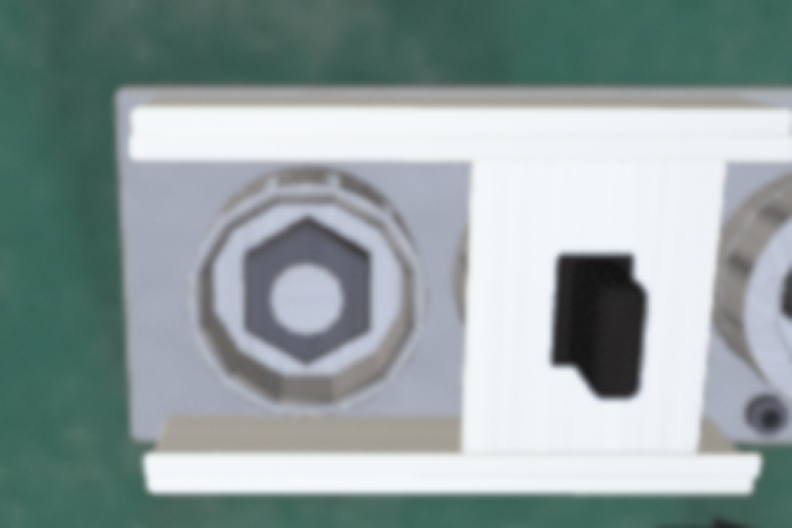

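The guarded nut is clear: crop centre at (307,298), with flats facing ±y. The tab is at (600,315), at the end of the track. Next I'll measure the nut and recess size.

```bash
python3 - <<'E'
from h import *
full,P,ra,W,o=fixfit("pics/w3.npz")
c=np.array([.4990,.0523]);y=np.radians(9.98);ex=np.array([np.cos(y),np.sin(y)]);ey=np.array([-np.sin(y),np.cos(y)])
F=np.stack([(P[:,:2]-c)@ex,(P[:,:2]-c)@ey-.072,P[:,2]],1)
rad=np.hypot(F[:,0],F[:,1]); s=F[rad<.036]
for a,b in((.0425,.05),(.036,.0405),(.0405,.0435),(.02,.028)):
    q=s[(s[:,2]>a)&(s[:,2]<b)]; rr=np.hypot(q[:,0],q[:,1]); print(a,b,len(q),q.mean(0).round(4),np.percentile(q,[1,99],axis=0).round(4).tolist(),np.percentile(rr,[2,50,98]).round(4), cv2.minAreaRect(q[:,:2].astype(np.float32)*1000))
im=cv2.imread("pics/w3.png")
for D,z,n in((.062,.045,72),(.051,.045,72),(.043,.045,72),(.035,.045,72)):
    th=np.linspace(0,2*np.pi,n); X=np.array([np.r_[c+ex*D/2*np.cos(t)+ey*(.072+D/2*np.sin(t)),z] for t in th]); 
    cv2.polylines(im,[np.round(proj(X,"wrist",o)*8).astype(int)],True,(0,0,255),1,cv2.LINE_AA,3)
for af in(.034,.027,.020):
    X=np.array([np.r_[c+ex*af/3**.5*np.cos(t)+ey*(.072+af/3**.5*np.sin(t)),.038] for t in np.arange(6)*np.pi/3]); 
    cv2.polylines(im,[np.round(proj(X,"wrist",o)*8).astype(int)],True,(0,255,0),1,cv2.LINE_AA,3)
cv2.imwrite("pics/w3d.png",cv2.resize(im[130:240,210:330],None,fx=5,fy=5,interpolation=cv2.INTER_CUBIC))
E
```

```text
0.0425 0.05 1392 [0.0006 0.0002 0.0448] [[-0.0298, -0.03, 0.0426], [0.0301, 0.0297, 0.0467]] [0.0044 0.0281 0.0308] ((-0.12309646606445312, -0.034149169921875), (61.34585189819336, 61.63810348510742), 71.4624252319336)
0.036 0.0405 1047 [-0.0001 -0.0002  0.0387] [[-0.0257, -0.0253, 0.0362], [0.0301, 0.0231, 0.0404]] [0.0094 0.0148 0.0307] ((2.3789215087890625, -0.12736892700195312), (52.2382698059082, 56.864559173583984), 87.4985580444336)
0.0405 0.0435 511 [-0.0016 -0.      0.0422] [[-0.0264, -0.0246, 0.0405], [0.0304, 0.0255, 0.0435]] [0.0015 0.008  0.0308] ((0.13027381896972656, -0.45125579833984375), (61.26264190673828, 55.82112503051758), 5.535356044769287)
0.02 0.028 1107 [ 0.0004 -0.0001  0.0252] [[-0.0257, -0.0253, 0.0219], [0.0302, 0.0251, 0.0277]] [0.0175 0.0225 0.0307] ((2.1625308990478516, -0.15488433837890625), (51.068668365478516, 57.15243148803711), 89.56448364257812)
```

View pics/w3d.png

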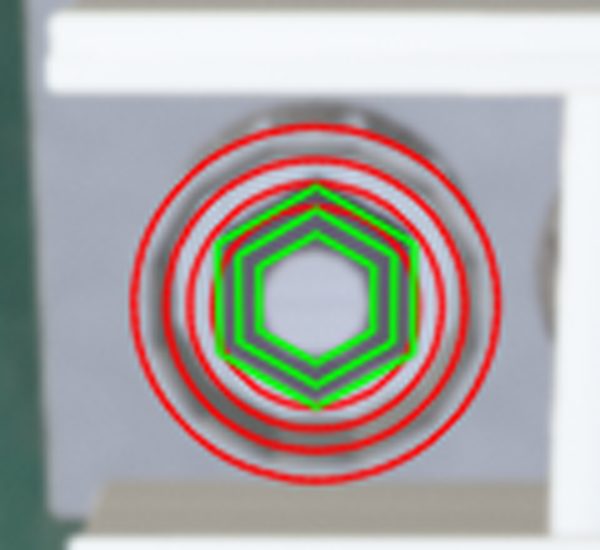

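The nut's flats match the 34 mm outline and the recess the 51 mm circle, so the large socket is the one.

**Candidates for socket_large (scene pixels):**
- (361,189): steel, grey skirt, dark block
- (389,229): same shape but blue, so not meant
- (314,184): mid
- (334,224): small

I choose the steel one at world (0.450,-0.286) and will check it in a close crop.

```bash
python3 - <<'E'
from h import *
go((.450,-.286,.20),-35); print(r.get_obs()["q"].round(3))
E
```

```text
row [-0.2673, 0.9829, 0.0234, 0.0, -0.0, 0.25] pos [0.487  0.1197 0.2093] yaw 10.01
[-0.283  0.585 -0.078  1.977  0.079  0.582 -1.811]
```

```bash
python3 -m creep '[[-0.03,0.12,0,0,0,0.03],[-0.07,0.26,0,0,0,0.08],[-0.11,0.4,0,0,0,0.13],[-0.15,0.54,0,0,0,0.18],[-0.19,0.68,0,0,0,0.23],[-0.22,0.82,0.01,0,0,0.25],[-0.255,0.94,0.0234,0,0,0.25],[-0.267,0.983,0.0234,0,0,0.25]]' 1
python3 -m creep '[[0,0,0,0,0,0],[0,0,0,0,0,0],[0,0,0,0,0,0],[0,0,0,0,0,0],[0,0,0,0,0,0],[0,0,0,0,0,0],[0,0,0,0,0,0],[0,0,0,0,0,0]]' 1
python3 - <<'E'
from h import *
o=r.get_obs(); im,d=r.snapshot("wrist"); cv2.imwrite("pics/w4.png",im[:,:,::-1]); np.savez("pics/w4.npz",d=d,p=o["ee_pos"],q=o["tcp_rot"])
W=cloud(d,"wrist",o)
s=W[(np.hypot(W[...,0]-.45,W[...,1]+.286)<.04)&(W[...,2]>.004)]
t=s[(s[:,2]>.067)]; R=cv2.minAreaRect(t[:,:2].astype(np.float32)*1000); print("top",len(t),R,t[:,2].mean())
k=s[(s[:,2]>.030)&(s[:,2]<.0365)]; print("ledge",cv2.minEnclosingCircle(k[:,:2].astype(np.float32)*1000),np.ptp(k,axis=0))
print(o["time"],o["ee_pos"],yaw_of(o),o["q"].round(2))
cv2.imwrite("pics/w4c.png",cv2.resize(im[60:330,120:440,::-1],None,fx=2,fy=2,interpolation=cv2.INTER_CUBIC))
E
```

```text
time: 10.75
ee_pos: [0.4487, -0.2897, 0.1997]
tcp_rot: [2.992, -0.952, -0.0]
wrist_force: [-0.6, -0.7, -0.3]
width: 0.0882
time: 11.75
ee_pos: [0.4501, -0.2861, 0.2]
tcp_rot: [2.996, -0.945, 0.0]
wrist_force: [0.2, 0.2, 0.6]
width: 0.0883
top 13252 ((455.4537658691406, -290.8524475097656), (70.76216125488281, 40.705848693847656), 55.01127243041992) 0.2594550429242897
ledge ((449.6187438964844, -287.24310302734375), 23.330522537231445) [0.0463405  0.04622827 0.00637314]
11.75 [ 0.45011981 -0.28609626  0.19995476] -35.0 [ 0.44  0.64  0.06  1.9  -0.06  0.61 -1.64]
```

View pics/w4c.png

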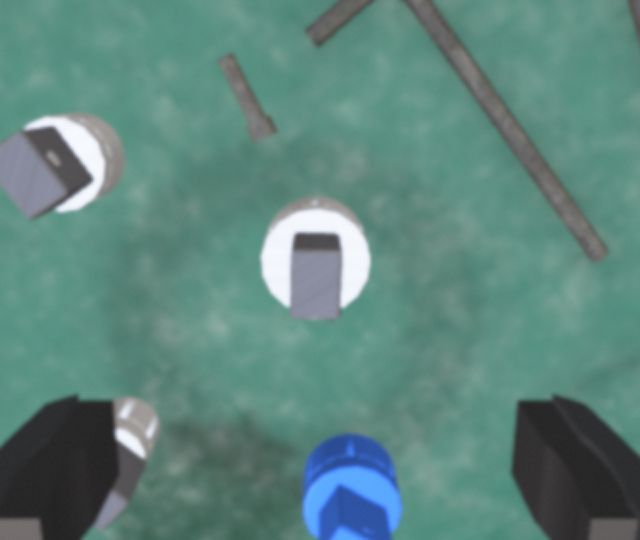

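The crop shows the steel socket at (316,262) with its dark block; ledge radius 23.3 mm, i.e. 47 mm dia, matching the large one. The blue one is at (350,490), mid at (75,165) and small at (130,450).

```bash
python3 - <<'E'
from h import *
z=np.load("pics/w4.npz"); o=dict(ee_pos=z["p"],tcp_rot=z["q"]); W=cloud(z["d"],"wrist",o)
s=W[(np.hypot(W[...,0]-.45,W[...,1]+.286)<.04)&(W[...,2]>.004)&(W[...,2]<.08)]
t=s[(s[:,2]>.066)]; R=cv2.minAreaRect(t[:,:2].astype(np.float32)*1000); print("top",len(t),R,t[:,2].mean())
go((.4496,-.2870,.047),-35)
E
```

```text
top 928 ((449.82598876953125, -287.49615478515625), (19.923175811767578, 27.53488540649414), 54.583709716796875) 0.07003200436526198
row [0.0002, 0.0026, 0.3824, 0.0, -0.0, -0.0] pos [ 0.4501 -0.2861  0.2   ] yaw -35.0
```

```bash
python3 -m creep '[[0,0.003,0.1,0,0,0.002],[0,0.003,0.2,0,0,0.002],[0,0.003,0.28,0,0,0.002],[0,0.003,0.34,0,0,0.002],[0,0.003,0.37,0,0,0.002],[0,0.003,0.3825,0,0,0.002],[0,0.003,0.3825,0,0,0.002],[0,0.003,0.3825,0,0,0.002]]' 1
python3 -m creep '[[0,0,0,0,0,0],[0,0,0,0,0,0],[0,0,0,0,0,0],[0,0,0,0,0,0],[0,0,0,0,0,0],[0,0,0,0,0,0],[0,0,0,0,0,0],[0,0,0,0,0,0]]' -0.7 40
python3 - <<'E'
from h import *
o=r.get_obs(); print(o["ee_pos"],yaw_of(o),o["wrist_force"].round(2),o["wrist_torque"].round(2))
E
```

```text
time: 12.8
ee_pos: [0.4499, -0.2873, 0.0478]
tcp_rot: [2.993, -0.954, 0.002]
wrist_force: [0.7, 0.2, 0.2]
width: 0.0882
time: 13.8
ee_pos: [0.4495, -0.2868, 0.0469]
tcp_rot: [-2.993, 0.954, 0.0]
wrist_force: [-0.2, 0.3, -0.2]
width: 0.0199
[ 0.44949371 -0.28684362  0.04691208] -35.34 [-0.19  0.35 -0.16] [ 0.13 -0.02 -0.03]
```

```bash
python3 -m creep '[[0,0,-0.06,0,0,0],[0,0,-0.16,0,0,0],[0,0,-0.28,0,0,0],[0,0,-0.36,0,0,0],[0,0,-0.38,0,0,0],[0,0,-0.38,0,0,0],[0,0,-0.38,0,0,0],[0,0,-0.38,0,0,0]]' -0.7 40
python3 - <<'E'
from h import *
go((.4865,.1232,.200),10)
E
```

```text
time: 14.8
ee_pos: [0.4488, -0.2866, 0.1977]
tcp_rot: [-2.993, 0.954, 0.004]
wrist_force: [-0.0, 0.9, -1.4]
width: 0.02
row [-0.516, -0.8902, -0.0048, -0.0002, 0.0008, -0.252] pos [ 0.4488 -0.2866  0.1977] yaw -35.35
```

```bash
python3 -m creep '[[-0.04,-0.07,0,0,0,-0.02],[-0.1,-0.18,0,0,0,-0.06],[-0.17,-0.3,0,0,0,-0.1],[-0.24,-0.42,0,0,0,-0.14],[-0.31,-0.54,0,0,0,-0.18],[-0.38,-0.66,0,0,0,-0.22],[-0.45,-0.78,0,0,0,-0.25],[-0.5,-0.86,0,0,0,-0.252]]' -0.7 40
python3 -m creep '[[0,0,0,0,0,0],[0,0,0,0,0,0],[0,0,0,0,0,0],[0,0,0,0,0,0],[0,0,0,0,0,0],[0,0,0,0,0,0],[0,0,0,0,0,0],[0,0,0,0,0,0]]'
python3 - <<'E'
from h import *
o=r.get_obs();im,d=r.snapshot("wrist"); cv2.imwrite("pics/w5.png",im[:,:,::-1]); np.savez("pics/w5.npz",d=d,p=o["ee_pos"],q=o["tcp_rot"])
W=cloud(d,"wrist",o)
s=W[150:320,180:380].reshape(-1,3); k=s[(s[:,2]>.17)&(s[:,2]<.20)]; 
print("ledge",len(k),np.percentile(k,[1,50,99],axis=0).round(4).tolist(),cv2.minEnclosingCircle(k[:,:2].astype(np.float32)*1000))
go((.4865,.1232,.110),10); print(o["wrist_force"].round(2),o["wrist_torque"].round(2),o["time"])
E
```

```text
time: 15.8
ee_pos: [0.4852, 0.1124, 0.1983]
tcp_rot: [-3.128, -0.28, 0.001]
wrist_force: [0.5, -1.1, -2.8]
width: 0.0198
time: 16.8
ee_pos: [0.4854, 0.1093, 0.199]
tcp_rot: [3.13, 0.274, 0.0]
wrist_force: [0.5, -0.4, -1.2]
width: 0.0196
ledge 3895 [[0.4897, 0.0896, 0.1707], [0.4998, 0.1122, 0.1864], [0.5084, 0.1313, 0.1996]] ((493.40313720703125, 110.12278747558594), 23.577438354492188)
row [0.0088, -0.0337, 0.2224, 0.0, -0.0, 0.0001] pos [0.4854 0.1093 0.199 ] yaw 10.01
[ 0.51 -0.4  -1.2 ] [0.02 0.06 0.04] 16.8
```

View pics/w5.png

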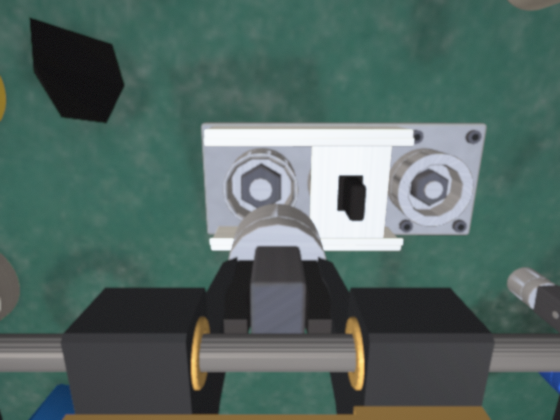

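The wrist view shows the large socket held upright at (278,240). The nut is at (262,187) and the guard tab at (352,197). Now the in-hand offset.

```bash
python3 - <<'E'
from h import *
z=np.load("pics/w5.npz"); o=dict(ee_pos=z["p"],tcp_rot=z["q"]); W=cloud(z["d"],"wrist",o)
s=W[150:320,180:380].reshape(-1,3); M=Ro.from_rotvec(o["tcp_rot"]).as_matrix()
L=(s-o["ee_pos"])@M
k=L[(np.hypot(L[:,0],L[:,1])<.035)&(L[:,2]>.003)&(L[:,2]<.05)]
h,e=np.histogram(k[:,2],bins=24); print(list(zip((e[:-1]*1000).round(1),h)))
q=k[(k[:,2]>.010)&(k[:,2]<.0155)]; print(len(q),q.mean(0).round(4),q.min(0).round(4),q.max(0).round(4))
sk=k[k[:,2]>.017]
from scipy.optimize import least_squares
f=least_squares(lambda c:np.hypot(sk[:,0]-c[0],sk[:,1]-c[1])-.0235,[0,0],loss="soft_l1",f_scale=.001); print("skirt c",f.x.round(4),len(sk),np.abs(f.fun).mean())
E
```

```text
[(np.float64(3.0), np.int64(172)), (np.float64(4.8), np.int64(153)), (np.float64(6.7), np.int64(132)), (np.float64(8.5), np.int64(77)), (np.float64(10.3), np.int64(434)), (np.float64(12.1), np.int64(1521)), (np.float64(13.9), np.int64(163)), (np.float64(15.8), np.int64(109)), (np.float64(17.6), np.int64(107)), (np.float64(19.4), np.int64(90)), (np.float64(21.2), np.int64(98)), (np.float64(23.0), np.int64(79)), (np.float64(24.9), np.int64(178)), (np.float64(26.7), np.int64(82)), (np.float64(28.5), np.int64(88)), (np.float64(30.3), np.int64(89)), (np.float64(32.1), np.int64(74)), (np.float64(34.0), np.int64(83)), (np.float64(35.8), np.int64(79)), (np.float64(37.6), np.int64(77)), (np.float64(39.4), np.int64(74)), (np.float64(41.2), np.int64(71)), (np.float64(43.1), np.int64(72)), (np.float64(44.9), np.int64(34))]
2110 [0.0149 0.0003 0.0127] [ 0.006  -0.0216  0.01  ] [0.0233 0.0225 0.0155]
skirt c [-0.0006  0.0003] 1410 0.00016863109744575777
```

```bash
python3 -m creep '[[0.009,-0.034,0.03,0,0,0],[0.009,-0.034,0.08,0,0,0],[0.009,-0.034,0.14,0,0,0],[0.009,-0.034,0.19,0,0,0],[0.009,-0.034,0.22,0,0,0],[0.009,-0.034,0.235,0,0,0],[0.009,-0.034,0.235,0,0,0],[0.009,-0.034,0.235,0,0,0]]' -0.7 40
python3 - <<'E'
from h import *
o=r.get_obs()
go((.4865,.1232,.072),9.98); print(o["wrist_force"].round(2),o["wrist_torque"].round(2),o["time"])
im,d=r.snapshot("side"); cv2.imwrite("pics/s6.png",cv2.resize(im[90:250,190:350,::-1],None,fx=3.7,fy=3.7,interpolation=cv2.INTER_CUBIC))
E
```

```text
time: 17.85
ee_pos: [0.487, 0.1235, 0.1055]
tcp_rot: [-3.129, -0.274, -0.002]
wrist_force: [-0.2, 0.4, -1.4]
width: 0.0199
row [-0.0014, 0.0005, 0.0837, -0.0, -0.0004, 0.0001] pos [0.487  0.1235 0.1055] yaw 10.0
[-0.18  0.37 -1.42] [-0.02  0.01  0.03] 17.85
```

View pics/s6.png

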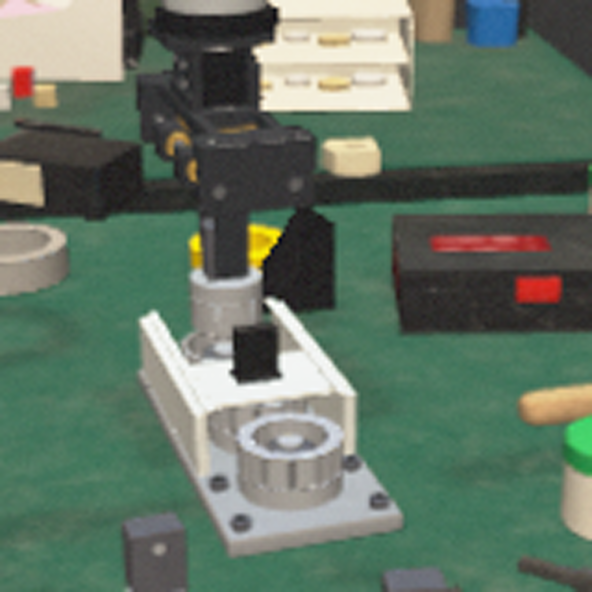

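The side view shows the socket (225,305) right over the end recess and clear of the tab. Lower it slowly.

```bash
python3 -m creep '[[-0.001,0,0.01,0,0,0],[-0.001,0,0.02,0,0,0],[-0.001,0,0.03,0,0,0],[-0.001,0,0.04,0,0,0],[-0.001,0,0.048,0,0,0],[-0.001,0,0.054,0,0,0],[-0.001,0,0.054,0,0,0],[-0.001,0,0.054,0,0,0]]'
python3 - <<'E'
from h import *
o=r.get_obs()
go((.4865,.1232,.072),9.98); print(o["ee_pos"],o["wrist_force"].round(2),o["wrist_torque"].round(2),o["time"])
E
```

```text
time: 18.9
ee_pos: [0.4862, 0.1232, 0.0834]
tcp_rot: [3.13, 0.274, 0.0]
wrist_force: [-0.3, 0.1, -1.4]
width: 0.0198
row [0.0006, 0.0002, 0.0285, 0.0, -0.0001, 0.0001] pos [0.4862 0.1232 0.0834] yaw 10.01
[0.48624927 0.1232445  0.08341132] [-0.31  0.1  -1.37] [-0.02  0.01 -0.01] 18.9
```

```bash
python3 -m creep '[[0,0,0.005,0,0,0],[0,0,0.01,0,0,0],[0,0,0.015,0,0,0],[0,0,0.02,0,0,0],[0,0,0.025,0,0,0],[0,0,0.029,0,0,0],[0,0,0.032,0,0,0],[0,0,0.032,0,0,0]]'
python3 - <<'E'
from h import *
o=r.get_obs(); print(o["ee_pos"],yaw_of(o),o["wrist_force"].round(2),o["wrist_torque"].round(2),o["time"])
E
```

```text
time: 19.9
ee_pos: [0.4862, 0.1234, 0.0717]
tcp_rot: [-3.129, -0.274, -0.001]
wrist_force: [-2.9, 0.8, 11.6]
width: 0.0197
[0.48617625 0.12339054 0.07172863] 10.01 [-2.86  0.85 11.59] [-0.11  0.45  0.01] 19.9
```

```bash
python3 -m creep '[[-0.001,0,0.001,0,0,0],[-0.001,0,0.002,0,0,0],[-0.001,0,0.002,0,0,0],[-0.001,0,0.002,0,0,0],[-0.001,0,0.002,0,0,0],[-0.001,0,0.002,0,0,0],[-0.001,0,0.002,0,0,0],[-0.001,0,0.002,0,0,0]]'
python3 - <<'E'
from h import *
o=r.get_obs(); print(o["ee_pos"],yaw_of(o),o["wrist_force"].round(2),o["wrist_torque"].round(2),o["time"])
print("tool z",Ro.from_rotvec(o["tcp_rot"]).as_matrix()[:,2].round(4))
im,d=r.snapshot("wrist"); cv2.imwrite("pics/w7.png",im[:,:,::-1])
W=cloud(d,"wrist",o); M=Ro.from_rotvec(o["tcp_rot"]).as_matrix(); s=W[100:330,150:400].reshape(-1,3); L=(s-o["ee_pos"])@M
k=(np.hypot(L[:,0],L[:,1])<.024)&(L[:,2]>.009)&(L[:,2]<.017)
print("ledge z",np.median(s[k][:,2]), np.median(L[k][:,2]), k.sum()); A=np.c_[s[k][:,:2],np.ones(k.sum())]; print("ledge slope",np.linalg.lstsq(A,s[k][:,2],rcond=None)[0][:2].round(3))
P=W[np.isfinite(W[...,2])]; t=P[(P[:,2]>.08)&(P[:,2]<.089)&(np.hypot(P[:,0]-.499,P[:,1]-.0525)<.03)]; print("tab",cv2.minAreaRect(t[:,:2].astype(np.float32)*1000))
im,d=r.snapshot("side"); cv2.imwrite("pics/s7.png",cv2.resize(im[90:350,130:400,::-1],None,fx=2.2,fy=2.2,interpolation=cv2.INTER_CUBIC))
E
```

```text
time: 20.9
ee_pos: [0.4861, 0.1234, 0.0717]
tcp_rot: [-3.129, -0.274, -0.003]
wrist_force: [-2.8, 1.0, 19.6]
width: 0.0197
[0.48614352 0.12338067 0.071665  ] 10.01 [-2.85  1.01 19.63] [-0.2   0.64  0.02] 20.9
tool z [ 1.9e-03  5.0e-04 -1.0e+00]
ledge z 0.05902554425174259 0.012666894985807933 2228
ledge slope [-0.072 -0.01 ]
tab ((503.6497802734375, 53.85580062866211), (18.860401153564453, 12.221380233764648), 10.153360366821289)
```

View pics/w7.png

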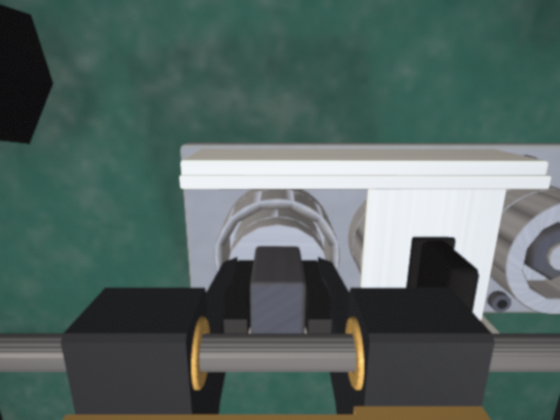

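View pics/s7.png

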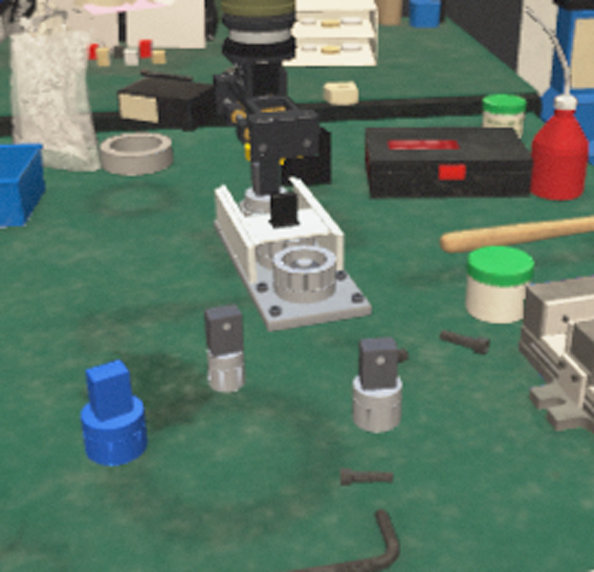

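Seated: ledge height 59 mm = 25 + 34, and no further travel under 20 N. The wrist view shows the socket (277,235) inside the recess rim, and the side view shows the small, mid and blue sockets undisturbed. I'll ease the push slightly and check uprightness.

```bash
python3 -m creep '[[0,0,-0.002,0,0,0],[-0.001,0,-0.002,0,0,0],[-0.001,0,-0.002,0,0,0],[-0.001,0,-0.002,0,0,0],[-0.001,0,-0.002,0,0,0],[-0.001,0,-0.002,0,0,0],[-0.001,0,-0.002,0,0,0],[-0.001,0,-0.002,0,0,0]]'
python3 - <<'E'
from h import *
o=r.get_obs(); im,d=r.snapshot("wrist"); print(o["ee_pos"],o["wrist_force"].round(2),o["wrist_torque"].round(2),o["width"])
W=cloud(d,"wrist",o)
M=Ro.from_rotvec(o["tcp_rot"]).as_matrix(); s=W[100:330,150:400].reshape(-1,3); L=(s-o["ee_pos"])@M
# ledge ring and block top, tool coordinates, robust planes
for nm,k in (("ledge",(np.hypot(L[:,0],L[:,1])<.0215)&(L[:,0]>.015)&(L[:,2]>.009)&(L[:,2]<.017)),("top",(abs(L[:,0])<.013)&(abs(L[:,1])<.008)&(L[:,2]>-.03)&(L[:,2]<-.015))):
    q=L[k]
    if k.sum()<30: print(nm,k.sum()); continue
    for _ in range(4):
        A=np.c_[q[:,:2],np.ones(len(q))]; c=np.linalg.lstsq(A,q[:,2],rcond=None)[0]; e=abs(A@c-q[:,2]); q2=q[e<max(.0008,np.median(e)*2.5)]; q=q2
    print(nm,len(q),np.degrees(c[:2]).round(2),"deg; z",c[2].round(4),np.ptp(q,axis=0).round(3))
E
```

```text
time: 22.0
ee_pos: [0.4861, 0.1233, 0.0717]
tcp_rot: [-3.129, -0.274, -0.003]
wrist_force: [-1.6, -0.8, 10.8]
width: 0.0194
[0.48606001 0.12333671 0.07171359] [-1.61 -0.8  10.8 ] [-0.14  0.25 -0.04] 0.019436881256814906
ledge 602 [1.76 0.37] deg; z 0.012 [0.006 0.03  0.002]
top 1659 [0.04 0.26] deg; z -0.0235 [0.018 0.016 0.002]
```

```bash
python3 -c "
from workcell import r
print(r.sign_off())"
```

```text
the job is handed in; nothing more can be done
None
```

The guard is fully aside, and the large socket is seated on the guarded nut, upright and still gripped. I handed the job in at about 22 s.

- **Guard:** I gripped the tab and slid it 68 mm until it stopped against about 10 N. Afterwards the tab measured over the fixture's centre, which is the 72 mm end of the track.
- **Choosing the socket:** With the guard clear, the wrist view showed a 34 mm nut in a 51 mm recess. I went straight to the steel large socket (skirt measured 47 mm) and did not touch the blue look-alike. I did not try the small and mid sockets, so there was nothing to stand back up.
- **Seating:** The socket passed the rim and nut top without contact and stopped on the recess floor. Its ledge measured 59 mm above the bench, as expected for fully home, and it did not move further under 20 N. I then eased the push to about 11 N.
- **Uprightness:** The tool is vertical within about 0.1° and the block top is flat within 0.3°. A plane fit on a narrow 6 mm strip of the ledge read 1.8°. An earlier ledge fit read about 4°, but I think it included points from the recess rim. I trusted the block top, because it is the larger and cleaner surface.
- **Bystanders:** In the last side view the small, mid and blue sockets, the pot and the screws looked undisturbed.

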